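Snap the bench lamp's pipe clip onto the tool rail and set it against its stop

TASK

Fit the LED bar lamp to the bench's tool rail: hold it upright with its lens towards the robot's side and push its sprung clip straight down over the bare pipe, to the right of the yellow stop collar (as seen from the robot) and clear of its stop screw, until the clip snaps fully home. Then slide it along the pipe until it bears gently on the stop screw, and let go of it there, still touching. Do not press or shove hard, and leave the other things on the bench as they are.

Things in the scene. Friction and masses are not known exactly. Their poses are not given: they have to be found in the camera images.
- lamp: battery LED bar lamp standing on the lips of its clip, 90 mm tall, 0.13 to 0.23 kg. Teal bar head 30 x 104 mm (x, y), 56 to 90 mm above the foot, black rubber grip band 34 mm long round its middle, lens windows on the -x face. Under it a black sprung clip, 44 mm long (y), 40 mm wide (x) over its lips, open downwards. Origin: centre of the foot; z up
- clip_bore (a point): centre of the clip's bore, 21.9 mm above the foot, bore along y; home, it lies on the pipe's axis. Pushed down, the sprung arms meet the pipe about 21 mm above home, the push rises to 8 to 18 N and falls away as the lips pass the widest point; then a steep rise marks it seated. It then slides along the pipe with 2 to 8 N, more if pressed down
- clip_end (a point): the clip's +y end face, at the height of the bore: 22 mm along the lamp's +y from clip_bore; this end's crown, 20 mm above the bore's axis, is to bear on the stop screw
- lamp_grip (a point): middle of the rubber grip band, 73.9 mm above the foot, 52 mm above the bore; grasp here from above, the fingers closing along the lamp's x on 30 mm. A firm grip (60 N or more) does not slip
- lamp_lens (a point): middle of the lamp's lens side (its -x face), 15 mm from the lamp's middle, 51 mm above the bore
- rail: tool rail fixed to the bench: ivory pipe 28 mm in diameter along y, its axis 100 mm above the bench, in black clamp joints (37 mm diameter, inner ends at y = +-194 mm) on two uprights; a black tool hook with a ring gauge on it from y = 143 to 173 mm. Origin: on the bench under the pipe's middle; its -x side faces the robot
- rail_axis (a point): middle of the pipe, on its axis, 100 mm above the bench; axes as the rail's (y along the pipe). Pushing down with up to 25 N does it no harm
- collar: yellow stop collar on the pipe, 44 mm diameter, 14 mm wide, 0 to 75 mm to the +y side of the pipe's middle. Origin: on the pipe's axis in its -y face (right-hand seen from the robot); axes as the rail's. On top, 20 mm above the axis, a stop screw whose red sprung tip (gives up to 3 mm, 1.2 N/mm) sticks out 6 to 31 mm to -y, set anew each time, not measured. Over 10 N shifts it
- mug: white mug, 76 mm diameter, 85 mm tall, loose; bystander. Origin: centre of its underside
- oil: yellowish oil bottle with a red cap, 52 mm diameter, 110 mm tall, loose; bystander. Origin: centre of its underside
- bush1: steel bush, 52 mm diameter, 30 mm tall, loose; bystander. Origin: centre of its underside
- bush2: steel bush like the other, loose; bystander. Origin: centre of its underside
- caliper: steel caliper lying flat, 200 mm long, loose; bystander. Origin: on its beam, at the bench
- brush: hand brush lying on the bench, loose; bystander. Origin: at the bench under its middle
Not all that is in view belongs to the job. Of the things like the lamp, leave any that is pink or purple; of the rest the larger one is meant.

How it is judged:
By the outcome, as a careful person would: the job done as asked, in the order asked, and still so for the second after the job is handed in, with the robot touching nothing.
It also fails if it takes over 72 s, if anything falls off the work surface, if the arm or the gripper's body presses on something with over 40 N, if the wrist force passes 120 N, or if a joint passes its speed limit or range.

ROBOT

A 7-joint arm with a two-finger parallel gripper is mounted at the origin on the work surface. World frame = base frame: x ahead of the robot, y to its left, z up, the work surface at z = 0. Lengths are in m, angles in rad, forces in N, time in s.
With the tool pointing down it reaches from about 0.425 to 0.8 m from the base axis. Payload 8.3 kg.
Tool frame: the origin (TCP) lies midway between the tips of the shut fingers; the grasp point (between the pads) lies 19 mm behind it; z points along the fingers, y is the line along which they close (so a half turn about z gives the same grasp; the last joint's range is limited). The gripper opens to 85 mm and grips with 20 to 120 N. Pads are 22 mm wide; open, the fingers measure 114 mm over their backs; the gripper's body (76 mm by 85 mm) begins 54 mm behind the grasp point. The pads swing forward as they close: fully open they stand 13 mm farther back than shut.
Start: joints at [-0.063, 0.383, 0.016, 1.37, -0.006, 1.388, -0.046], TCP at [0.625, 0, 0.231] pointing down, gripper open.
Joint ranges: [-2.95, 2.95], [-0.25, 2.06], [-1.52, 1.56], [0.18, 2.33], [-1.44, 4.58], [0.02, 2.06], [-3.01, 3.01]. Speed limits (rad/s): [2.39, 2.39, 3.01, 3.01, 3.14, 3.14, 3.14].

INTERFACE

Orientations are given as a rotation vector (axis times angle).
In Python, from workcell import r, vision gives the robot as it stands. The module is installed in compiled form; this text tells all that it offers.
- The arm moves only by the shell command python3 -m jog 'ROWS'. ROWS is JSON, a list of rows, each an object with "gripper": the opening, from 0 (shut) to 1 (fully open); "xyz": the shift along the tool's x, y, z in mm, a list of three; "turn": the turn about the tool's z in rad. A call has 1 to 12 rows; each row is the pose to reach, as a shift and turn from the pose commanded when the call began, along the tool's axes at that moment; what a row does not reach only later rows make up. A row lasts 1/10 s, in which the tool goes at most 50 mm and 8.59 degrees, less where a joint would pass 70% of its speed; a pose out of reach is approached as far as the arm can. A call with a gripper value outside its range is refused whole. The fingers move at their own pace and stop on an object; the grip force is fixed at half the most. Time passes only in rows, so rows that repeat a pose let the fingers close. It gives the time, the measured TCP pose, the force, the opening and the grip force at its end, in the units of the state.
- r.observe(): the state, without advancing time (a new reading comes with each control period).
- vision.get_image(name): name is "scene" or "side" or "wrist"; returns (picture, depth): 420x560x3 uint8, red, green, blue; 420x560 float32, m along the optical axis (not along the pixel's ray), 0 where there is no reading.
- vision.camera_model(name): a dict with "vertical_fov" (degrees; the focal length in pixels is half the picture's height over the tangent of half this angle, whatever the lens; pixels are square), "cx", "cy" (the principal point, pixels), "T" (4x4, takes a point from camera to world coordinates). Camera axes: x right, y down, z forward; pixel columns grow to the right and rows downward; lengths in m; the calibration is good to about 2 mm. A picture is of the moment at which its call begins: read the wrist's pose just before it. camera_model takes no time and is no camera call; for the wrist camera it gives the pose at the moment of the call.
- r.job_done(): hands the job in; it is judged then, once.
The state is a dict: "time": time; "joint_positions": joint angles; "joint_velocities": joint speeds; "effort": joint torques, N m; "tcp_pos": TCP position; "eef_rot": TCP orientation; "force": force on the tool from outside, world axes, zero at the start; "ft_torque": the same for the moment, N m; "finger_gap": finger opening in m; "gripper_force": force on a finger pad.
Only numpy, scipy, OpenCV 4.12 (cv2) and the standard library are available. Lean on these libraries where they do the work, as an engineer would, in place of code of your own. Each camera call takes 0.05 s, during which the arm holds its last target. There are 200 camera calls.

## Working session

There is one attempt and no reset: what is moved stays moved. The work goes in short steps, Python scripts to look and compute and a shell command to move; the robot and the scene stay as the last step left them, time stands still between calls to the robot, and variables do not carry over. Pictures are saved under pics/ and viewed, at most 10 in all, crops included, and the job is handed in when it is done.

```bash
mkdir -p pics
cat > h.py <<'E'
import numpy as np,cv2
from workcell import r,vision
def grab(n):
    m=vision.camera_model(n); im,d=vision.get_image(n)
    np.savez(f'{n}.npz',im=im,d=d,T=m['T'],f=210/np.tan(np.radians(m['vertical_fov'])/2),c=[m['cx'],m['cy']])
    return load(n)
def load(n): return np.load(f'{n}.npz')
def cloud(z):
    h,w=z['d'].shape; u,v=np.meshgrid(np.arange(w),np.arange(h)); d=z['d']; f=z['f'];c=z['c']
    p=np.stack([(u-c[0])/f*d,(v-c[1])/f*d,d],-1)
    P=p@np.array(z['T'])[:3,:3].T+np.array(z['T'])[:3,3]; P[d==0]=np.nan
    return P
E
python3 - <<'E'
from h import *
ims=[]
for n in("scene","side","wrist"):
    z=grab(n); ims.append(z['im']); print(n,z['f'],z['c'],np.round(z['T'],3).tolist())
cv2.imwrite('pics/scene.png',cv2.cvtColor(ims[0],4)); 
cv2.imwrite('pics/sw.png',cv2.cvtColor(cv2.resize(np.vstack(ims[1:]),(400*1,600)),4))
cv2.imwrite('pics/side.png',cv2.cvtColor(ims[1],4)); cv2.imwrite('pics/wrist.png',cv2.cvtColor(ims[2],4))
s=r.observe();print(s['time'],s['tcp_pos'],s['eef_rot'],s['force'],s['finger_gap'])
E
```

```text
scene 444.4279376172056 [277.39756787 216.96511768] [[0.662, 0.638, -0.392, 0.889], [0.749, -0.562, 0.35, -0.406], [0.002, -0.526, -0.851, 1.011], [0.0, 0.0, 0.0, 1.0]]
side 467.55522547460953 [280.59134974 204.71897804] [[-0.977, -0.132, 0.166, 0.233], [-0.212, 0.572, -0.792, 1.105], [0.009, -0.81, -0.587, 0.912], [0.0, 0.0, 0.0, 1.0]]
wrist 354.6110411282023 [279.31172023 205.32916794] [[1.0, -0.0, -0.003, 0.625], [-0.001, -0.945, -0.327, 0.084], [-0.003, 0.327, -0.945, 0.372], [0.0, 0.0, 0.0, 1.0]]
0.15 [6.24611447e-01 2.18857135e-05 2.30493806e-01] [-2.22065419e+00 -2.22071202e+00  1.73717636e-03] [-0.00353223 -0.25505348  0.24833471] 0.0851801816992375
```

View pics/scene.png

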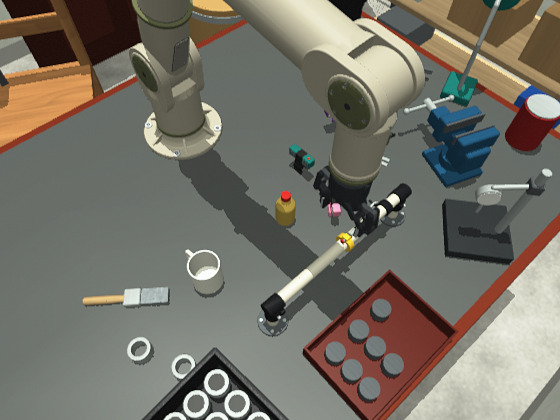

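View pics/side.png

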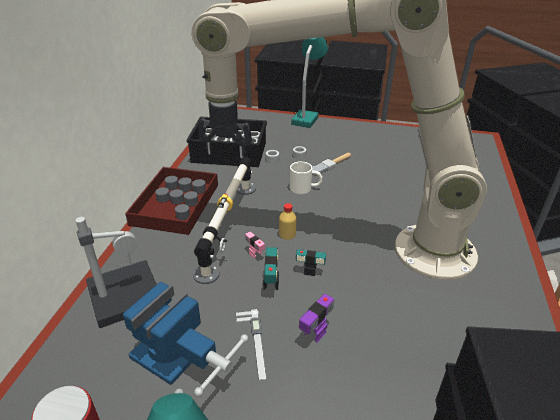

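Candidates in the side view are pink (255,242), teal A (271,268), teal B (311,260) and purple (316,315). Pink and purple are excluded, so I'll measure both teal ones and confirm in a crop.

Run:
```python
from h import *
z=load('side');P=cloud(z);im=z['im']
hsv=cv2.cvtColor(im,cv2.COLOR_RGB2HSV)
m=cv2.inRange(hsv,(78,90,40),(98,255,255)); m[:200]=0;m[330:]=0
n,l,st,c=cv2.connectedComponentsWithStats(m)
for i in range(1,n):
    if st[i,4]<15: continue
    q=P[l==i];q=q[~np.isnan(q[:,0])]
    if len(q)==0: continue
    print(i,st[i],'min',q.min(0).round(3),'max',q.max(0).round(3),)
    top=q[q[:,2]>np.percentile(q[:,2],97)-.006]
    print('  top',cv2.minAreaRect((top[:,:2]*1000).astype(np.float32)),len(top),np.median(top[:,2]))
# white rail, yellow collar
for n in('scene','side'):
  z=load(n);P=cloud(z);hsv=cv2.cvtColor(z['im'],cv2.COLOR_RGB2HSV)
  reg=(P[...,2]>.06)&(P[...,2]<.135)&(P[...,0]>.6)&(P[...,0]<.85)&(abs(P[...,1])<.3)
  y=(cv2.inRange(hsv,(20,150,100),(35,255,255))>0)&reg
  w=(cv2.inRange(hsv,(10,5,120),(40,80,255))>0)&reg
  rd=((cv2.inRange(hsv,(0,150,80),(8,255,255))|cv2.inRange(hsv,(172,150,80),(180,255,255)))>0)&reg
  for k,a in(('y',y),('w',w),('red',rd)):
    q=P[a]; 
    if len(q): print(n,k,len(q),np.percentile(q,[2,50,98],axis=0).round(4).tolist(),np.argwhere(a).mean(0)[::-1])
  q=P[w]; q=q[(q[:,2]>.1)]
  if len(q)>20:
    t=q
    # fit circle axis: x=a+b*y, z=.1, R=.014
    from scipy.optimize import least_squares
    s=least_squares(lambda p:np.hypot((t[:,0]-p[0]-p[1]*t[:,1])*np.cos(p[1]),t[:,2]-p[2])-.014,[.74,0,.1],loss='soft_l1',f_scale=.002)
    print(n,'axis',s.x,np.median(abs(s.fun)))
im=load('side')['im'][200:350,180:350]
cv2.imwrite('pics/c.png',cv2.cvtColor(cv2.resize(im,None,fx=3.9,fy=3.9,interpolation=2),4))
```

```text
1 [266 247  11   9  97] min [0.431 0.184 0.087] max [0.463 0.224 0.095]
  top ((446.54766845703125, 205.34207153320312), (26.492530822753906, 37.9024772644043), 12.773780822753906) 90 0.09064475206919292
2 [296 249  11  12  58] min [0.358 0.156 0.046] max [0.386 0.179 0.073]
  top ((372.12860107421875, 167.3392333984375), (27.423070907592773, 22.017122268676758), 5.104503154754639) 51 0.06984806586218506
3 [314 252  12  12  73] min [0.307 0.151 0.039] max [0.334 0.178 0.073]
  top ((320.6193542480469, 164.46929931640625), (27.578170776367188, 25.89617919921875), 86.60816192626953) 60 0.06920442653334791
6 [264 264  13  20 207] min [0.417 0.25  0.016] max [0.45  0.292 0.095]
  top ((433.9632263183594, 270.5216369628906), (28.349594116210938, 39.23001480102539), 8.673354148864746) 115 0.08939857001035356
scene y 140 [[0.6056, 0.0323, 0.0931], [0.6307, 0.0364, 0.1181], [0.6456, 0.046, 0.1313]] [346.38571429 240.13571429]
scene w 1208 [[0.6127, -0.161, 0.1016], [0.6296, -0.0495, 0.1127], [0.6409, 0.216, 0.1181]] [324.92135762 259.01986755]
scene red 9 [[0.6213, 0.0248, 0.1196], [0.6238, 0.0259, 0.1246], [0.6282, 0.0272, 0.1278]] [341.88888889 240.55555556]
scene axis [ 0.63181779 -0.01542578  0.12439139] 0.002978597519980168
side y 62 [[0.6042, 0.0322, 0.0855], [0.6133, 0.0436, 0.1114], [0.6459, 0.0485, 0.1296]] [226.72580645 201.40322581]
side w 625 [[0.6098, -0.1595, 0.0997], [0.62, 0.0575, 0.1124], [0.6379, 0.2142, 0.1187]] [225.6   201.344]
side red 1 [[0.6245, 0.0275, 0.126], [0.6245, 0.0275, 0.126], [0.6245, 0.0275, 0.126]] [226. 194.]
side axis [ 0.61651276 -0.02518588  0.12318985] 0.0028482022215297817
```

View pics/c.png

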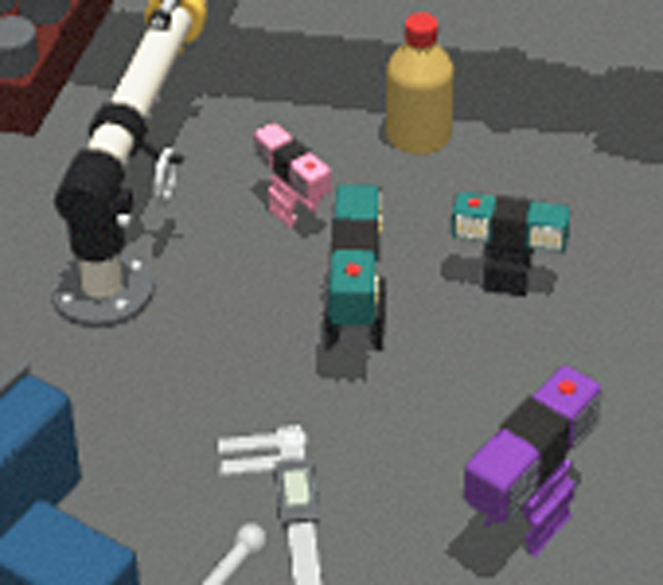

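View pics/wrist.png

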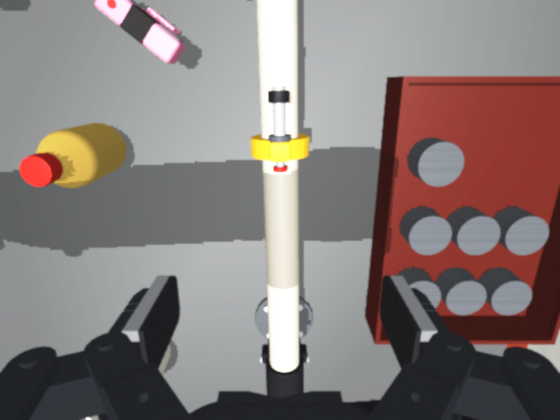

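The enlarged crop shows teal A, at crop (355,250), is 90 mm tall, against 73 mm for teal B at (510,230). A is larger and fits, its lens already facing -x (image right). Its head centre is about (0.440, 0.238), yaw about +0.19. The wrist view shows the collar at (280,148) and the red tip at (280,168). I'll check neighbours and the rail while moving over the lamp.

```bash
cat >> h.py <<'E'
def ray(z,u,v,h):
    T=np.array(z['T']);d=T[:3,:3]@np.array([(u-z['c'][0])/z['f'],(v-z['c'][1])/z['f'],1]);return T[:3,3]+d*(h-T[2,3])/d[2]
E
python3 - <<'E'
from h import *
z=load('side');P=cloud(z);hsv=cv2.cvtColor(z['im'],cv2.COLOR_RGB2HSV)
for nm,a,b in(('pink',(160,50,120),(178,200,255)),('purple',(130,90,50),(155,255,255))):
    m=cv2.inRange(hsv,a,b); m[:225]=0;m[345:]=0;m[:,:230]=0;m[:,345:]=0;q=P[m>0];print(nm,np.nanpercentile(q,[2,50,98],axis=0).round(3).tolist())
w=load('wrist');hsv=cv2.cvtColor(w['im'],cv2.COLOR_RGB2HSV);g=w['im'].astype(int)
A=[]
for v in list(range(10,80,10))+list(range(185,345,15)):
    row=g[v,230:330]; warm=(row[:,0]-row[:,2]>8)&(row[:,0]>110); k=np.flatnonzero(warm)+230
    if len(k)>15: p=ray(w,(k.min()+k.max())/2,v,.1);A.append([v,k.min(),k.max(),*p[:2]])
A=np.array(A);print(A.round(3));print('x=',np.polyfit(A[:,4],A[:,3],1))
m=(cv2.inRange(hsv,(0,150,80),(6,255,255))>0);m[:,:265]=0;m[:,295:]=0;m[:150]=0;m[185:]=0
v,u=np.nonzero(m);print('tip',u.min(),u.max(),v.min(),v.max(),ray(w,u.mean(),v.max()+.5,.12))
m=(cv2.inRange(hsv,(20,150,80),(32,255,255))>0);m[:,:240]=0;m[:,320:]=0
v,u=np.nonzero(m);print('col',v.min(),v.max(),[ray(w,280,t,.12)[1] for t in(v.min(),v.max())])
E
python3 -m jog '[{"gripper":0.7,"xyz":[34,-26,-20],"turn":0},{"gripper":0.7,"xyz":[67,-53,-40],"turn":0},{"gripper":0.7,"xyz":[100,-80,-40],"turn":0},{"gripper":0.7,"xyz":[134,-106,-40],"turn":0},{"gripper":0.7,"xyz":[167,-140,-40],"turn":0},{"gripper":0.7,"xyz":[200,-185,-40],"turn":0},{"gripper":0.7,"xyz":[200,-185,-40],"turn":0},{"gripper":0.7,"xyz":[200,-185,-40],"turn":0},{"gripper":0.7,"xyz":[200,-185,-40],"turn":0},{"gripper":0.7,"xyz":[200,-185,-40],"turn":0}]'
```

```text
pink [[0.287, 0.078, 0.001], [0.51, 0.139, 0.051], [0.541, 0.339, 0.091]]
purple [[0.272, 0.329, 0.002], [0.296, 0.389, 0.086], [0.331, 0.423, 0.093]]
[[ 1.85e+02  2.63e+02  2.98e+02  6.25e-01  7.00e-03]
 [ 2.00e+02  2.64e+02  2.98e+02  6.26e-01 -5.00e-03]
 [ 2.15e+02  2.64e+02  2.98e+02  6.26e-01 -1.80e-02]
 [ 2.30e+02  2.65e+02  2.98e+02  6.26e-01 -3.10e-02]
 [ 2.45e+02  2.66e+02  2.98e+02  6.26e-01 -4.50e-02]
 [ 2.60e+02  2.66e+02  2.98e+02  6.27e-01 -5.90e-02]
 [ 2.75e+02  2.67e+02  2.98e+02  6.27e-01 -7.40e-02]]
x= [-0.02074936  0.62541003]
tip 274 286 166 170 [0.62494405 0.02402694 0.12      ]
col 134 160 [np.float64(0.05031017809466505), np.float64(0.031771349227657085)]
time: 1.15
tcp_pos: [0.4411, 0.1986, 0.271]
eef_rot: [2.225, 2.218, -0.001]
force: [1.1, -0.7, -0.7]
finger_gap: 0.0597
gripper_force: 0.0
```

Run:
```python
from h import *
z=grab('wrist');P=cloud(z);im=z['im'];hsv=cv2.cvtColor(im,cv2.COLOR_RGB2HSV)
m=cv2.inRange(hsv,(78,90,40),(98,255,255))
m=((m>0)&(P[...,2]>.08)).astype(np.uint8)
n,l,st,c=cv2.connectedComponentsWithStats(m)
for i in range(1,n):
    if st[i,4]>30:
        q=P[l==i]; print(st[i],np.percentile(q,[2,50,98],axis=0).round(4).tolist())
q=P[m>0];print(cv2.minAreaRect((q[:,:2]*1000).astype(np.float32)),np.median(q[:,2]))
v,u=np.nonzero(m);R=cv2.boxPoints(cv2.minAreaRect(np.c_[u,v].astype(np.float32)));B=np.array([ray(z,a,b,.09)[:2] for a,b in R]);print(R,B.round(4).tolist(),B.mean(0))
cv2.imwrite('pics/w2.png',cv2.cvtColor(im,4))
```

```text
[ 250   75   40   48 1262] [[0.4182, 0.2515, 0.0864], [0.4329, 0.2695, 0.0889], [0.4471, 0.2876, 0.0905]]
[ 265  151   37   41 1128] [[0.4305, 0.1873, 0.0869], [0.4454, 0.2052, 0.089], [0.4595, 0.2222, 0.0905]]
((438.5876159667969, 237.1182861328125), (29.7137451171875, 102.64659881591797), 10.304883003234863) 0.08896189414986913
[[248.88463  80.42308]
 [281.38464  73.92308]
 [303.76923 185.84615]
 [271.26923 192.34615]] [[0.4152, 0.2849], [0.4431, 0.29], [0.4641, 0.1907], [0.4333, 0.1844]] [0.43888889 0.23749796]
```

View pics/w2.png

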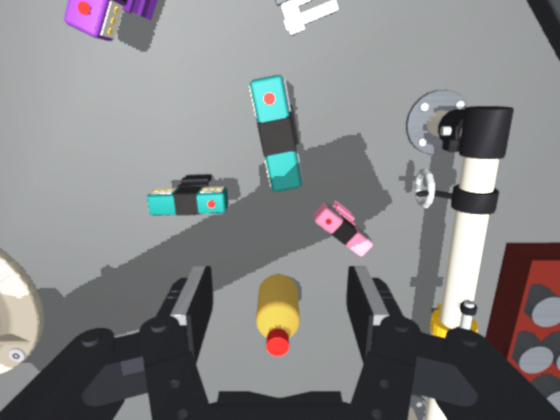

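The wrist view shows the lamp with its head rect centre at (276,133), clear of pink (343,230) and the oil bottle (278,310). Centre (0.4389, 0.2373), yaw +0.19.

```bash
python3 -m jog '[{"gripper":0.75,"xyz":[20,-1,20],"turn":-0.1},{"gripper":0.75,"xyz":[39,-2,50],"turn":-0.192},{"gripper":0.75,"xyz":[39,-2,90],"turn":-0.192},{"gripper":0.75,"xyz":[39,-2,130],"turn":-0.192},{"gripper":0.75,"xyz":[39,-2,160],"turn":-0.192},{"gripper":0.75,"xyz":[39,-2,185],"turn":-0.192},{"gripper":0.75,"xyz":[39,-2,205],"turn":-0.192},{"gripper":0.75,"xyz":[39,-2,216],"turn":-0.192},{"gripper":0.75,"xyz":[39,-2,216],"turn":-0.192},{"gripper":0.75,"xyz":[39,-2,216],"turn":-0.192},{"gripper":0.75,"xyz":[39,-2,216],"turn":-0.192}]'
```

```text
time: 2.3
tcp_pos: [0.4389, 0.2394, 0.0565]
eef_rot: [1.998, 2.423, 0.003]
force: [0.2, -1.2, 0.1]
finger_gap: 0.0638
gripper_force: 0.0
```

```bash
python3 -m jog '[{"gripper":0.75,"xyz":[-2,0,1],"turn":0},{"gripper":0.2,"xyz":[-2,0,1],"turn":0},{"gripper":0.0,"xyz":[-2,0,1],"turn":0},{"gripper":0,"xyz":[-2,0,1],"turn":0},{"gripper":0,"xyz":[-2,0,1],"turn":0},{"gripper":0,"xyz":[-2,0,1],"turn":0},{"gripper":0,"xyz":[-2,0,1],"turn":0},{"gripper":0,"xyz":[-2,0,1],"turn":0}]'
```

```text
time: 3.1
tcp_pos: [0.4385, 0.2372, 0.0547]
eef_rot: [1.998, 2.424, 0.001]
force: [-0.5, -1.1, 5.8]
finger_gap: 0.0293
gripper_force: 59.7
```

```bash
python3 -m jog '[{"gripper":0,"xyz":[0,0,-20],"turn":0},{"gripper":0,"xyz":[0,0,-60],"turn":0},{"gripper":0,"xyz":[0,0,-100],"turn":0},{"gripper":0,"xyz":[-15,7,-135],"turn":0.02},{"gripper":0,"xyz":[-45,21,-160],"turn":0.05},{"gripper":0,"xyz":[-85,40,-160],"turn":0.08},{"gripper":0,"xyz":[-125,59,-160],"turn":0.11},{"gripper":0,"xyz":[-165,77,-160],"turn":0.14},{"gripper":0,"xyz":[-205,96,-160],"turn":0.17},{"gripper":0,"xyz":[-245,115,-160],"turn":0.17},{"gripper":0,"xyz":[-275,129,-160],"turn":0.17},{"gripper":0,"xyz":[-288,135,-160],"turn":0.17}]'
python3 -m jog '[{"gripper":0,"xyz":[0,0,0],"turn":0},{"gripper":0,"xyz":[0,0,0],"turn":0},{"gripper":0,"xyz":[0,0,0],"turn":0}]'
python3 - <<'E'
from h import *
a=[]
for n in('scene','side','wrist'): a.append(grab(n)['im'])
b=np.hstack([cv2.resize(a[0][150:300,250:450],(400,300),interpolation=2),cv2.resize(a[1][120:270,150:350],(400,300),interpolation=2)])
w=cv2.resize(a[2],(400,300)); w=np.hstack([w,w*0])
cv2.imwrite('pics/d.png',cv2.cvtColor(np.vstack([b,w]),4))
for n in('scene','side','wrist'):
    z=load(n);P=cloud(z);hsv=cv2.cvtColor(z['im'],cv2.COLOR_RGB2HSV)
    m=(cv2.inRange(hsv,(78,90,40),(98,255,255))>0)&(P[...,2]>.17)&(P[...,0]>.57)&(P[...,0]<.7)
    k,l,st,c=cv2.connectedComponentsWithStats(m.astype(np.uint8))
    for i in range(1,k):
        if st[i,4]>20:q=P[l==i];print(n,st[i],np.percentile(q,[2,50,98],axis=0).round(4).tolist())
E
```

```text
time: 4.3
tcp_pos: [0.6265, -0.0242, 0.2127]
eef_rot: [-2.202, -2.241, 0.004]
force: [-0.7, -0.3, -1.6]
finger_gap: 0.0292
gripper_force: 59.7
time: 4.6
tcp_pos: [0.6253, -0.0176, 0.2141]
eef_rot: [-2.193, -2.248, -0.001]
force: [-0.7, 0.1, -1.5]
finger_gap: 0.0293
gripper_force: 59.7
scene [312 224  23  26 332] [[0.6136, -0.069, 0.2222], [0.6277, -0.0566, 0.249], [0.6405, -0.0331, 0.2525]]
side [225 142   7   6  26] [[0.616, -0.0613, 0.2492], [0.6331, -0.0411, 0.2508], [0.6404, -0.0191, 0.2608]]
side [218 152  14  18 153] [[0.6117, -0.0005, 0.2178], [0.6246, 0.0318, 0.2433], [0.6389, 0.0375, 0.2524]]
wrist [ 236  170   89  122 9213] [[0.6112, -0.0019, 0.2247], [0.6248, 0.0217, 0.2483], [0.6385, 0.0341, 0.2497]]
wrist [ 243  361   74   38 2479] [[0.6124, -0.0496, 0.2467], [0.6261, -0.0409, 0.2487], [0.6398, -0.0082, 0.2867]]
```

View pics/d.png

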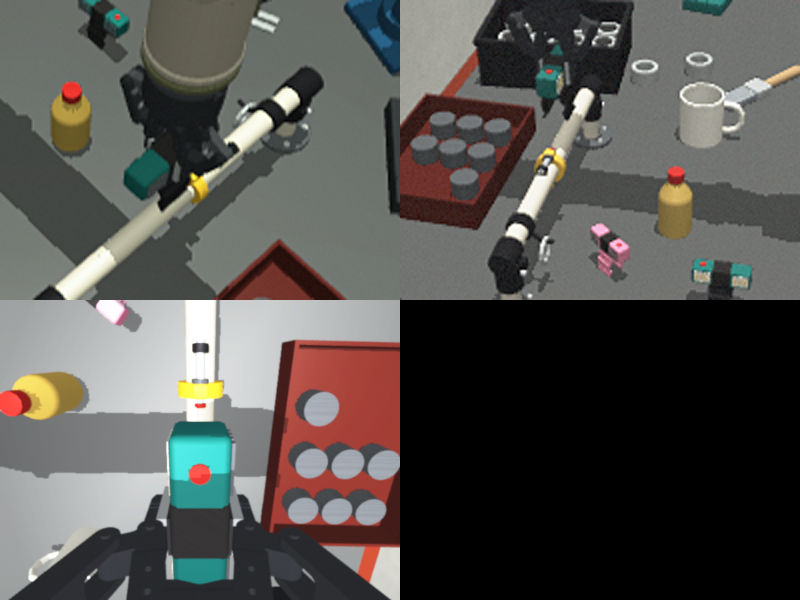

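The lamp is held upright over the pipe, with its end about 10 mm short of the tip in y and above it. It is aligned to within 0.5 mm and 0.005 rad. The clip end will be at y≈0.005, against the tip at 0.024. Now descending.

```bash
python3 -m jog '[{"gripper":0,"xyz":[0,0,20],"turn":-0.004},{"gripper":0,"xyz":[0,0,40],"turn":-0.004},{"gripper":0,"xyz":[0,0,52],"turn":-0.004},{"gripper":0,"xyz":[0,0,56],"turn":-0.004},{"gripper":0,"xyz":[0,0,56],"turn":-0.004},{"gripper":0,"xyz":[0,0,56],"turn":-0.004}]'
python3 -m jog '[{"gripper":0,"xyz":[0,0,2],"turn":0},{"gripper":0,"xyz":[0,0,4],"turn":0},{"gripper":0,"xyz":[0,0,6],"turn":0},{"gripper":0,"xyz":[0,0,6],"turn":0}]'
```

```text
time: 5.35
tcp_pos: [0.6264, -0.0197, 0.1593]
eef_rot: [2.192, 2.25, 0.002]
force: [0.5, -0.7, -2.0]
finger_gap: 0.0291
gripper_force: 59.8
time: 5.75
tcp_pos: [0.6262, -0.0199, 0.1533]
eef_rot: [2.192, 2.249, 0.002]
force: [-1.4, 0.3, 4.0]
finger_gap: 0.0295
gripper_force: 60.5
```

```bash
python3 -m jog '[{"gripper":0,"xyz":[0,0,2],"turn":0},{"gripper":0,"xyz":[0,0,4],"turn":0},{"gripper":0,"xyz":[0,0,4],"turn":0}]'
python3 -m jog '[{"gripper":0,"xyz":[0,0,2],"turn":0},{"gripper":0,"xyz":[0,0,4],"turn":0},{"gripper":0,"xyz":[0,0,4],"turn":0}]'
```

```text
time: 6.05
tcp_pos: [0.6268, -0.0199, 0.1498]
eef_rot: [2.191, 2.249, 0.003]
force: [-0.4, 0.5, 6.1]
finger_gap: 0.0293
gripper_force: 60.7
time: 6.35
tcp_pos: [0.626, -0.0199, 0.1444]
eef_rot: [2.192, 2.25, 0.001]
force: [-0.6, 1.0, 0.4]
finger_gap: 0.0292
gripper_force: 60.1
```

```bash
python3 -m jog '[{"gripper":0,"xyz":[0,0,2],"turn":0},{"gripper":0,"xyz":[0,0,4],"turn":0},{"gripper":0,"xyz":[0,0,4],"turn":0}]'; python3 -c "
from h import *
s=r.observe();print(s['force'],s['ft_torque'],s['tcp_pos'])"
```

```text
time: 6.65
tcp_pos: [0.6253, -0.0199, 0.1391]
eef_rot: [-2.191, -2.249, 0.002]
force: [0.9, 0.2, -4.6]
finger_gap: 0.0293
gripper_force: 59.4
[ 0.93846806  0.22997264 -4.55350346] [ 0.0125873  -0.29428541 -0.03299663] [ 0.62528449 -0.01988824  0.13908285]
```

```bash
python3 -m jog '[{"gripper":0,"xyz":[0,0,2],"turn":0},{"gripper":0,"xyz":[0,0,4],"turn":0},{"gripper":0,"xyz":[0,0,4],"turn":0}]'
python3 -m jog '[{"gripper":0,"xyz":[0,0,1],"turn":0},{"gripper":0,"xyz":[0,0,1.5],"turn":0},{"gripper":0,"xyz":[0,0,1.5],"turn":0}]'
```

```text
time: 6.95
tcp_pos: [0.6253, -0.0198, 0.1352]
eef_rot: [-2.191, -2.249, 0.002]
force: [0.7, 0.1, -8.0]
finger_gap: 0.0297
gripper_force: 59.6
time: 7.25
tcp_pos: [0.6256, -0.0199, 0.1345]
eef_rot: [-2.192, -2.25, 0.001]
force: [0.1, -0.2, -5.9]
finger_gap: 0.0291
gripper_force: 59.8
```

```bash
python3 -m jog '[{"gripper":0,"xyz":[0,0,1],"turn":0},{"gripper":0,"xyz":[0,0,1],"turn":0},{"gripper":0,"xyz":[0,0,1],"turn":0}]'
python3 -m jog '[{"gripper":0,"xyz":[0,0,1],"turn":0},{"gripper":0,"xyz":[0,0,1],"turn":0},{"gripper":0,"xyz":[0,0,1],"turn":0}]'
```

```text
time: 7.55
tcp_pos: [0.6257, -0.0199, 0.1336]
eef_rot: [-2.192, -2.25, 0.0]
force: [-0.8, 1.1, -5.8]
finger_gap: 0.0294
gripper_force: 59.8
time: 7.85
tcp_pos: [0.6259, -0.0199, 0.1331]
eef_rot: [2.192, 2.25, 0.0]
force: [-1.0, 0.0, -2.8]
finger_gap: 0.0292
gripper_force: 60.1
```

```bash
python3 -m jog '[{"gripper":0,"xyz":[0,0,1],"turn":0},{"gripper":0,"xyz":[0,0,1],"turn":0},{"gripper":0,"xyz":[0,0,1],"turn":0}]'
```

```text
time: 8.15
tcp_pos: [0.6259, -0.0199, 0.133]
eef_rot: [2.192, 2.25, 0.001]
force: [-4.4, 0.9, 4.9]
finger_gap: 0.0292
gripper_force: 61.4
```

```bash
python3 -m jog '[{"gripper":0,"xyz":[0,0,1],"turn":0},{"gripper":0,"xyz":[0,0,1],"turn":0},{"gripper":0,"xyz":[0,0,1],"turn":0}]'
```

```text
time: 8.45
tcp_pos: [0.626, -0.0199, 0.133]
eef_rot: [2.192, 2.249, 0.002]
force: [-7.3, -0.6, 11.6]
finger_gap: 0.0292
gripper_force: 62.2
```

The clip is seated: the force rose steeply at TCP z 0.133, which matches home. I'll relieve the down and side force before sliding.

```bash
python3 -m jog '[{"gripper":0,"xyz":[0,-0.4,-1],"turn":0},{"gripper":0,"xyz":[0,-0.8,-2],"turn":0},{"gripper":0,"xyz":[0,-0.8,-2],"turn":0}]'; python3 -c "
from h import *
s=r.observe();print(s['force'],s['ft_torque'],s['tcp_pos'])"
```

```text
time: 8.75
tcp_pos: [0.6256, -0.0198, 0.1331]
eef_rot: [2.192, 2.25, 0.001]
force: [0.8, -0.2, -0.2]
finger_gap: 0.0292
gripper_force: 60.5
[ 0.84153397 -0.23549334 -0.24054231] [ 0.04060603 -0.21291361  0.00137631] [ 0.62556043 -0.01984406  0.13307789]
```

```bash
cat > f.py <<'E'
from h import *
F=[];X=[]
for i in range(6): vision.get_image('side');s=r.observe();F.append(s['force']);X.append(s['tcp_pos'])
print(np.mean(F,0).round(2),np.std(F,0).round(2),(np.mean(X,0)*1000).round(2),s['time'])
E
python3 f.py
python3 -m jog '[{"gripper":0,"xyz":[1,0,0],"turn":0},{"gripper":0,"xyz":[2,0,0],"turn":0},{"gripper":0,"xyz":[3,0,0],"turn":0},{"gripper":0,"xyz":[4,0,0],"turn":0},{"gripper":0,"xyz":[5,0,0],"turn":0},{"gripper":0,"xyz":[6,0,0],"turn":0}]'; python3 f.py
python3 -m jog '[{"gripper":0,"xyz":[1,0,0],"turn":0},{"gripper":0,"xyz":[2,0,0],"turn":0},{"gripper":0,"xyz":[3,0,0],"turn":0},{"gripper":0,"xyz":[4,0,0],"turn":0},{"gripper":0,"xyz":[5,0,0],"turn":0},{"gripper":0,"xyz":[6,0,0],"turn":0}]'; python3 f.py
```

```text
[1.05 0.29 0.55] [0.3  0.62 0.3 ] [625.55 -19.87 133.07] 9.05
time: 9.65
tcp_pos: [0.6253, -0.014, 0.1331]
eef_rot: [2.192, 2.249, 0.001]
force: [4.8, -3.8, 1.2]
finger_gap: 0.029
gripper_force: 60.7
[ 4.1  -2.77  1.37] [0.44 0.41 0.18] [625.32 -13.72 133.07] 9.95
time: 10.55
tcp_pos: [0.6252, -0.008, 0.1331]
eef_rot: [2.192, 2.249, 0.001]
force: [4.2, -2.1, 1.7]
finger_gap: 0.0292
gripper_force: 60.7
[ 4.54 -2.16  1.43] [0.15 0.61 0.52] [625.18  -7.79 133.08] 10.85
```

```bash
python3 -m jog '[{"gripper":0,"xyz":[1,0.3,0],"turn":0},{"gripper":0,"xyz":[2,0.5,0],"turn":0},{"gripper":0,"xyz":[3,0.5,0],"turn":0},{"gripper":0,"xyz":[4,0.5,0],"turn":0}]'; python3 f.py
python3 -m jog '[{"gripper":0,"xyz":[0.5,0,0],"turn":0},{"gripper":0,"xyz":[1,0,0],"turn":0}]'; python3 f.py
python3 -m jog '[{"gripper":0,"xyz":[0.5,0,0],"turn":0},{"gripper":0,"xyz":[1,0,0],"turn":0}]'; python3 f.py
```

```text
time: 11.25
tcp_pos: [0.6252, -0.0041, 0.133]
eef_rot: [2.192, 2.25, 0.0]
force: [2.4, -4.1, 4.8]
finger_gap: 0.0296
gripper_force: 60.9
[ 2.43 -3.05  4.7 ] [0.29 0.37 0.44] [625.21  -3.77 133.04] 11.55
time: 11.75
tcp_pos: [0.6252, -0.0033, 0.1331]
eef_rot: [2.192, 2.25, 0.0]
force: [2.3, -3.7, 5.4]
finger_gap: 0.0291
gripper_force: 61.1
[ 2.62 -3.98  5.16] [0.49 0.15 0.28] [625.21  -3.14 133.03] 12.05
time: 12.25
tcp_pos: [0.6252, -0.0023, 0.133]
eef_rot: [2.192, 2.249, 0.0]
force: [3.2, -4.4, 5.2]
finger_gap: 0.0295
gripper_force: 61.1
[ 2.54 -3.97  5.02] [0.38 0.16 0.47] [625.19  -2.13 133.03] 12.55
```

```bash
python3 -m jog '[{"gripper":0,"xyz":[0.5,0.2,-0.5],"turn":0},{"gripper":0,"xyz":[1,0.2,-0.8],"turn":0}]'; python3 f.py
for i in 1; do python3 -m jog '[{"gripper":0,"xyz":[0.5,0,0],"turn":0},{"gripper":0,"xyz":[1,0,0],"turn":0}]'; python3 f.py; done
python3 -m jog '[{"gripper":0,"xyz":[0.5,0,0],"turn":0},{"gripper":0,"xyz":[1,0,0],"turn":0}]'; python3 f.py
```

```text
time: 12.75
tcp_pos: [0.6251, -0.0005, 0.1331]
eef_rot: [-2.192, -2.25, 0.0]
force: [4.7, -2.6, -0.7]
finger_gap: 0.0293
gripper_force: 60.5
[ 4.39 -1.4  -1.38] [0.35 0.7  0.85] [ 6.2508e+02 -3.1000e-01  1.3309e+02] 13.05
time: 13.25
tcp_pos: [0.625, 0.0002, 0.1331]
eef_rot: [-2.192, -2.25, 0.001]
force: [4.6, -2.1, -3.2]
finger_gap: 0.0293
gripper_force: 60.2
[ 4.82 -1.47 -3.03] [0.29 0.6  0.37] [6.2502e+02 3.5000e-01 1.3315e+02] 13.55
time: 13.75
tcp_pos: [0.625, 0.0012, 0.1332]
eef_rot: [-2.192, -2.25, 0.001]
force: [4.7, -2.2, -3.8]
finger_gap: 0.0293
gripper_force: 60.2
[ 4.76 -1.37 -3.76] [0.58 0.53 0.57] [624.97   1.33 133.24] 14.05
```

```bash
python3 -m jog '[{"gripper":0,"xyz":[0.5,0.4,0.2],"turn":0},{"gripper":0,"xyz":[1,0.6,0.3],"turn":0}]'; python3 f.py
python3 -m jog '[{"gripper":0,"xyz":[0.5,0,0],"turn":0},{"gripper":0,"xyz":[1,0,0],"turn":0}]'; python3 f.py
python3 - <<'E'
from h import *
z=grab('side');im=z['im'][150:240,190:270]
cv2.imwrite('pics/e.png',cv2.cvtColor(cv2.resize(im,(533,600),interpolation=2),4))
E
```

```text
time: 14.25
tcp_pos: [0.6252, 0.0019, 0.1331]
eef_rot: [-2.192, -2.249, 0.002]
force: [0.5, -2.2, -2.1]
finger_gap: 0.0291
gripper_force: 60.4
[ 0.25 -2.2  -2.28] [0.68 0.5  0.46] [625.22   1.94 133.09] 14.55
time: 14.75
tcp_pos: [0.6254, 0.0025, 0.1331]
eef_rot: [-2.193, -2.249, 0.002]
force: [-0.7, -3.4, -2.6]
finger_gap: 0.0292
gripper_force: 60.3
[-1.15 -4.25 -2.36] [0.49 0.54 0.45] [625.44   2.72 133.11] 15.05
```

View pics/e.png

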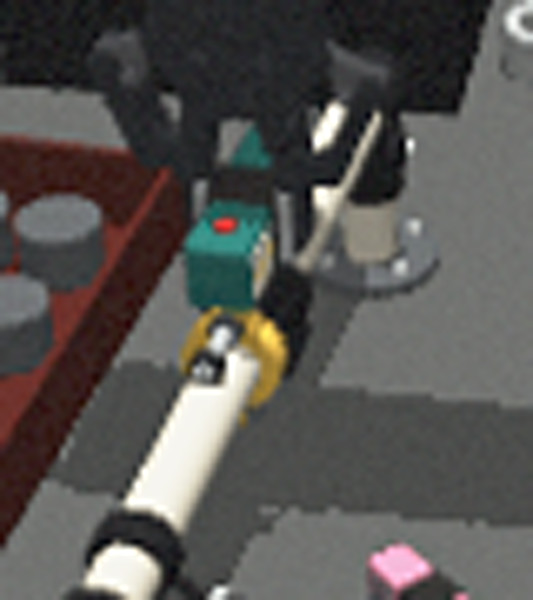

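```bash
python3 -m jog '[{"gripper":0,"xyz":[0.5,-0.1,0],"turn":0},{"gripper":0,"xyz":[0.7,-0.1,0],"turn":0}]'; python3 f.py
```

```text
time: 15.3
tcp_pos: [0.6254, 0.0037, 0.1331]
eef_rot: [-2.192, -2.25, 0.001]
force: [-1.5, -5.1, -3.0]
finger_gap: 0.0292
gripper_force: 60.2
[-1.33 -4.86 -3.19] [0.3  0.45 0.69] [625.46   3.67 133.11] 15.6
```

```bash
python3 -m jog '[{"gripper":0,"xyz":[0.4,-0.1,0.1],"turn":0},{"gripper":0,"xyz":[0.4,-0.1,0.1],"turn":0}]'; python3 f.py
```

```text
time: 15.8
tcp_pos: [0.6254, 0.004, 0.1331]
eef_rot: [-2.193, -2.25, 0.0]
force: [-2.4, -4.0, -3.0]
finger_gap: 0.0294
gripper_force: 60.2
[-1.32 -5.24 -2.85] [0.58 0.21 0.59] [625.46   4.   133.13] 16.1
```

```bash
python3 -m jog '[{"gripper":0,"xyz":[-0.5,0,0],"turn":0},{"gripper":0,"xyz":[-1,0,0],"turn":0}]'; python3 f.py
python3 -m jog '[{"gripper":0,"xyz":[-0.4,0,0],"turn":0},{"gripper":0,"xyz":[-0.8,0,0],"turn":0}]'; python3 f.py
python3 -m jog '[{"gripper":0,"xyz":[-0.5,0,0],"turn":0},{"gripper":0,"xyz":[-1,0,0],"turn":0}]'; python3 f.py
python3 -m jog '[{"gripper":0,"xyz":[-0.5,0,0],"turn":0},{"gripper":0,"xyz":[-1,0,0],"turn":0}]'; python3 f.py
```

```text
time: 16.3
tcp_pos: [0.6254, 0.0039, 0.1331]
eef_rot: [-2.191, -2.25, -0.001]
force: [-0.7, -2.2, -2.7]
finger_gap: 0.0293
gripper_force: 60.2
[-1.6  -1.73 -3.  ] [0.55 0.84 0.43] [625.47   3.86 133.11] 16.6
time: 16.8
tcp_pos: [0.6255, 0.0033, 0.1331]
eef_rot: [-2.191, -2.25, -0.001]
force: [-1.5, -0.1, -3.7]
finger_gap: 0.0295
gripper_force: 60.1
[-1.97  0.69 -3.57] [0.44 0.34 0.88] [625.49   2.96 133.11] 17.1
time: 17.3
tcp_pos: [0.6256, 0.0018, 0.1332]
eef_rot: [-2.192, -2.25, -0.0]
force: [-1.6, 2.0, -4.0]
finger_gap: 0.0291
gripper_force: 60.0
[-1.52  2.   -4.21] [0.51 0.51 0.53] [625.54   1.73 133.12] 17.6
time: 17.8
tcp_pos: [0.6256, 0.0004, 0.1332]
eef_rot: [-2.192, -2.25, 0.0]
force: [-2.4, 2.2, -4.2]
finger_gap: 0.0292
gripper_force: 60.0
[-1.26  0.94 -4.77] [0.54 0.4  0.34] [6.2559e+02 2.5000e-01 1.3314e+02] 18.1
```

The reversal test confirms it: friction is about 2 N, with spring contact starting at TCP y≈1.8 mm. I'll return to about 3.0 mm (1.2 mm compression, 1.4 N) and release.

```bash
python3 -m jog '[{"gripper":0,"xyz":[0.7,0,0.2],"turn":0},{"gripper":0,"xyz":[1.4,-0.1,0.3],"turn":0},{"gripper":0,"xyz":[2.1,-0.1,0.3],"turn":0},{"gripper":0,"xyz":[2.9,-0.1,0.3],"turn":0}]'; python3 f.py
```

```text
time: 18.5
tcp_pos: [0.6256, 0.0026, 0.1331]
eef_rot: [2.193, 2.249, -0.0]
force: [-2.8, -3.1, -1.3]
finger_gap: 0.0293
gripper_force: 60.3
[-2.34 -3.93 -1.15] [0.31 0.37 0.78] [625.55   2.78 133.11] 18.8
```

```bash
python3 -m jog '[{"gripper":0,"xyz":[0.3,-0.2,0],"turn":0},{"gripper":0,"xyz":[0.3,-0.3,0],"turn":0},{"gripper":0,"xyz":[-0.4,-0.3,0],"turn":0},{"gripper":0,"xyz":[-0.4,-0.3,0],"turn":0}]'; python3 f.py
python3 -m jog '[{"gripper":0.1,"xyz":[0,0,0],"turn":0},{"gripper":0.3,"xyz":[0,0,0],"turn":0},{"gripper":0.5,"xyz":[0,0,0],"turn":0},{"gripper":0.7,"xyz":[0,0,0],"turn":0},{"gripper":0.7,"xyz":[0,0,0],"turn":0},{"gripper":0.7,"xyz":[0,0,0],"turn":0},{"gripper":0.7,"xyz":[0,0,0],"turn":0}]'; python3 f.py
```

```text
time: 19.2
tcp_pos: [0.6255, 0.0032, 0.1331]
eef_rot: [2.192, 2.25, 0.001]
force: [-0.8, -3.4, -1.0]
finger_gap: 0.0292
gripper_force: 60.5
[ 0.27 -1.92 -0.69] [0.44 0.35 0.5 ] [625.47   3.25 133.09] 19.5
time: 20.2
tcp_pos: [0.6251, 0.0031, 0.1329]
eef_rot: [-2.192, -2.25, -0.0]
force: [-0.1, -0.2, 0.2]
finger_gap: 0.0594
gripper_force: 0.0
[-0.15 -0.17  0.2 ] [0.4  0.21 0.3 ] [625.15   2.96 132.9 ] 20.5
```

Released with the fingers clear (force about 0). Retracting straight up and checking.

```bash
python3 -m jog '[{"gripper":0.7,"xyz":[0,0,-10],"turn":0},{"gripper":0.7,"xyz":[0,0,-35],"turn":0},{"gripper":0.7,"xyz":[0,0,-70],"turn":0},{"gripper":0.7,"xyz":[0,0,-110],"turn":0},{"gripper":0.7,"xyz":[0,0,-150],"turn":0},{"gripper":0.7,"xyz":[-40,0,-150],"turn":0},{"gripper":0.7,"xyz":[-80,0,-150],"turn":0},{"gripper":0.7,"xyz":[-80,0,-150],"turn":0},{"gripper":0.7,"xyz":[-80,0,-150],"turn":0},{"gripper":0.7,"xyz":[-80,0,-150],"turn":0}]'
python3 - <<'E'
from h import *
a=[]
for n in('scene','side','wrist'):
    z=grab(n);a.append(z['im']);P=cloud(z);hsv=cv2.cvtColor(z['im'],cv2.COLOR_RGB2HSV)
    m=(cv2.inRange(hsv,(78,90,40),(98,255,255))>0)&(P[...,2]>.1)&(P[...,0]>.57)&(P[...,0]<.7)&(P[...,2]<.2)
    q=P[m];print(n,len(q),np.percentile(q,[1,50,99],axis=0).round(4).tolist()) if m.any() else 0
b=np.hstack([cv2.resize(a[0][180:330,250:450],(400,300),interpolation=2),cv2.resize(a[1][120:270,150:350],(400,300),interpolation=2)])
b=np.vstack([b,np.hstack([cv2.resize(a[2],(400,300)),cv2.resize(a[1],(400,300))])])
cv2.imwrite('pics/g.png',cv2.cvtColor(b,4))
E
```

```text
time: 21.5
tcp_pos: [0.6273, -0.0758, 0.2832]
eef_rot: [-2.191, -2.251, -0.001]
force: [-0.5, 0.1, 0.4]
finger_gap: 0.0596
gripper_force: 0.0
scene 286 [[0.6134, -0.0485, 0.1402], [0.6324, -0.0354, 0.1679], [0.6411, 0.0522, 0.172]]
side 206 [[0.6112, -0.0444, 0.1392], [0.6254, 0.0453, 0.1674], [0.6403, 0.0589, 0.1727]]
wrist 4225 [[0.6108, -0.0469, 0.1646], [0.6256, 0.0205, 0.1671], [0.6399, 0.0533, 0.1689]]
```

View pics/g.png

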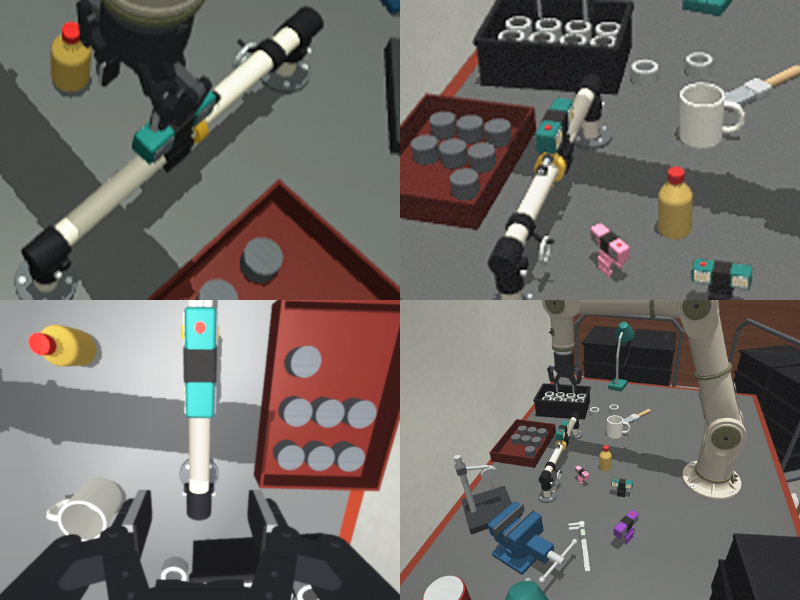

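The lamp sits upright on the pipe with its top at z≈0.168, which is the seated height. It is centred at y≈0.003, against the screw, and the other things are unmoved.

```bash
python3 -c "
from workcell import r
print(r.job_done())"
```

```text
the job is handed in; nothing more can be done
None
```

The lamp is clipped fully home on the pipe to the right of the yellow collar, lens towards the robot and pressing lightly on the stop screw (about 1.4 N, estimated from wrist-force readings since the contact is hidden from the cameras), and the job was handed in about 22 s into the 72 s limit.

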